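Load the disc source into the counter with the lifter

TASK

With the fork lifter, lift the yellow-faced disc source off its storage post, carry it level, and set it on the post of the counter's tray, up against the blue fence. Then push the tray in to its stop and keep it pressed there with about 10 N for half a second so that its interlock seats, never pressing on counter or stand with more than 15 N, and put the lifter back on its rest. Touch the source with nothing but the lifter, and leave the tape, the mouse and the grey case alone.

Things in the scene. Friction and masses are not known exactly. Their poses are not given: they have to be found in the camera images.
- lifter: Fork lifter, 115 g, balance point near the origin. Origin: middle of the grip, +x to the fork, +z up. Black handle 16 mm wide (y), 20 mm tall, x -75 to +35 mm (orange rear end). A cranked aluminium strip, 10 mm wide, leads from its front end down to a level fork plate, 3 mm thick, 46 mm wide, its top face 52 mm and underside 55 mm below the origin.
- screw (a point): Top of the orange thumb screw on the lifter's handle, 27.5 mm ahead of its origin; it clamps the fork's strip. The fork's reach is set by hand: all its x below shift together by up to 10 mm either way, not measured. From the lifter's origin: plate from x 63, heel lip across it (3.5 mm tall) with face at x 88, solid plate to x 99, then two prongs, y 16 to 23 mm either side, to x 124.5.
- cradle (a point): Where the lifter's origin belongs in its fixed grey rest, 75 mm above the bench; lifter level, its +x along this +x (at the start up to 6 mm off along x). Base plate 8 mm high, two uprights under the handle, 8 mm thick, 34 mm wide (y), at x -45 and +26 mm from here; notch floors 10 mm below here, notches 24 mm wide, 8 mm deep. Grip between the uprights.
- source: Disc source: polished, slippery aluminium disc, 50 mm diameter, 6 mm thick, yellow upper face with a brass spot, 30 to 52 g. It begins to slide on the fork at about 10 degrees of tilt. Against the heel lip its centre is 25 mm ahead of the lip's face. Origin: centre of its underside, +z up.
- stand: Storage, fixed: dark block 80 x 80 x 30 mm; white post, 24 mm diameter, 14 mm tall, on it the source (underside 44 mm above the bench). Bricks at +x (from 42 mm off the middle, 50 mm high), +y (from 52 mm, 50 mm high), -y (from 42 mm, 30 mm high); the fork enters from the open -x side along +x, prongs either side of the post. No push over 15 N. Origin: bench under the post, +z up.
- counter: Counter, fixed; delicate: no push or press over 15 N. Origin: bench under the tray's post with the tray fully out; +x is the way in, +z up. Clear stand: side walls (inner faces at y 52 mm either side) and roof (underside 75 mm, top 83 mm above the bench) begin at x 32 mm; upright steel detector tube, 40 mm diameter, at x 70 mm, from 51 to 195 mm above the bench.
- tray (a joint): How far the tray is pushed in along the counter's +x, m: 0 fully out, 0.070 at the rigid stop (post under the tube), where its interlock seats at 6 to 15 N of push. Friction on the way about 4 N; it stays where it is left. Aluminium plate 90 mm wide, top 20 mm above the bench, from 40 mm before its post to 52 mm beyond; small black knob (10 mm) at its front edge.
- nest (a point): Seat: centre of the top of the tray's white post (24 mm diameter, 18 mm tall, top 38 mm above the bench); here belongs the centre of the source's underside. Axes as the counter's. Blue fence: arc of 25.5 mm inner radius, 50 degrees either side of +x, 4 mm thick, 8 mm above the post top: it centres a source pushed on it in +x. Open at -x for the fork; its plate's front edge can push the post.
- tape: Black tape roll lying flat, 90 mm diameter, 19 mm high. Bystander. Origin: centre of its underside.
- mouse: Black computer mouse, about 80 x 60 mm, 33 mm high. Bystander. Origin: on its underside.
- case: Small closed grey case with clear lid, 75 x 75 mm, 25 mm high. Bystander. Origin: centre of its underside.
Things that resemble listed ones, but are neither listed nor needed, are in the scene too. There is more than one size of the counter; the one meant has the size given above. Of the things like the source, leave any that is pink; of the rest the larger one is meant.

How it is judged:
On the way, in this order (a step that is already met when the one before it is completed fails the run):
1. the source is lifted clear of its storage post, lying on the lifter (height (world z) of source above 0.07 m and contact force between lifter and source above 0.05 N), for 0.2 s.
2. the source lies in the nest, off the fork (horizontal distance between source and nest below 0.003 m and z of source in the frame of nest below 0.0015 m and contact force between lifter and source below 0.02 N), for 0.2 s.
3. the tray, with the source in its nest, is pressed against its stop with at least 6 N (value of joint tray above 0.0685 m and horizontal distance between source and nest below 0.003 m and contact force between anything else and counter above 6 N), for 0.3 s.
At the end, for the whole second after the job is handed in: The source lies flat on the tray's post, against the fence (centre within 2 mm of the nest's, height within 1.5 mm); the tray is home, within 1.5 mm of its stop, where it was pressed; the lifter lies level in its rest (within 12 mm, 3 mm in height, 8 degrees in heading); all at rest and let go (horizontal distance between source and nest below 0.002 m and z of source in the frame of nest between -0.002 and 0.0015 m and angle between source's own z axis and vertical below 0.06 rad and value of joint tray above 0.0685 m and horizontal distance between lifter and cradle below 0.012 m and z of lifter in the frame of cradle between -0.003 and 0.003 m and angle between the x axis of lifter and the x axis of cradle, either way round below 0.15 rad and linear speed of each of source, lifter below 0.01 m/s); the robot touches nothing.
It fails at once if the gripper or arm touches the source (contact force between any of the fingers, the arm and source above 0.05 N).
It fails at once if the source tilts by more than 17 degrees (angle between source's own z axis and vertical above 0.3 rad).
It fails at once if the counter with its tray, or the storage stand, is pushed or pressed with more than 15 N (contact force between anything else and counter above 15 N or contact force between anything else and stand above 15 N).
It fails at once if a bystander (tape, mouse or case) is moved by more than 15 mm (distance of any of tape, mouse, case from where it was at the start of the episode above 0.015 m).
It also fails if it takes over 72 s, if anything falls off the work surface, if the arm or the gripper's body presses on something with over 40 N, if the wrist force passes 120 N, or if a joint passes its speed limit or range.

ROBOT

A 6-joint arm with a two-finger parallel gripper is mounted at the origin on the work surface. World frame = base frame: x ahead of the robot, y to its left, z up, the work surface at z = 0. Lengths are in m, angles in rad, forces in N, time in s.
With the tool pointing down it reaches from about 0.25 to 0.725 m from the base axis. Payload 4 kg.
Tool frame: the origin (TCP) lies midway between the tips of the shut fingers; the grasp point (between the pads) lies 19 mm behind it (bot.grip_point_offset is the distance from the TCP to the grasp point, in m); z points along the fingers, y is the line along which they close (so a half turn about z gives the same grasp; the last joint's range is limited). The gripper opens to 85 mm and grips with 20 to 120 N. Pads are 22 mm wide; open, the fingers measure 114 mm over their backs; the gripper's body (76 mm by 85 mm) begins 54 mm behind the grasp point. The pads swing forward as they close: fully open they stand 13 mm farther back than shut.
Start: joints at [1.205, 0.241, 0.005, 1.335, 0, 1.571], TCP at [0.179, 0.467, 0.231] pointing down, gripper open.
Joint ranges: [-2.72, 2.72], [-1.05, 1.87], [-1.09, 1.28], [-1.99, 2.15], [-1.42, 1.44], [-3.14, 3.14]. Speed limits (rad/s): [2.79, 2.79, 3.14, 3.14, 3.14, 3.14].

INTERFACE

Orientations are given as a unit quaternion [x, y, z, w].
In Python, from workcell import bot gives the robot as it stands.
- The arm moves only by the tool step_arm, never from a script. Its argument "targets" is text: rows parted by semicolons, each of 7 numbers parted by spaces: the opening, from -1 (shut) to 1 (fully open), so that 0 is half open, then the shift along the world's x, y, z normalised to -1 to 1, where 1 is 0.5 m, then the turn, a rotation vector about the world's x, y, z normalised to -1 to 1, where 1 is pi/4 rad. In form: gripper x y z wx wy wz; .... A call has 1 to 10 rows; each row is the pose to reach, as a shift and turn from the pose commanded when the call began; what a row does not reach only later rows make up. A row lasts 1/12 s, in which the tool goes at most 41.7 mm and 7.16 degrees, less where a joint would pass 70% of its speed; a pose out of reach is approached as far as the arm can. A call with a number of a shift or a turn outside -1 to 1 is refused whole. A call with a gripper value outside its range is refused whole. The fingers move at their own pace and stop on an object; the grip force is fixed at half the most. Time passes only in rows, so rows that repeat a pose let the fingers close. It gives the time, the measured TCP pose, the force, the opening and the grip force at its end, in the units of the state.
- bot.get_obs(): the state, without advancing time (a new reading comes with each control period).
- bot.camera(name): name is "side" or "top"; returns the picture (400x640x3 uint8, red, green, blue); there is no depth.
- bot.camera_info(name): a dict with "vertical_fov" (degrees; the focal length in pixels is half the picture's height over the tangent of half this angle, whatever the lens; pixels are square), "cx", "cy" (the principal point, pixels), "pose" (4x4, takes a point from camera to world coordinates). Camera axes: x right, y up, looking along -z (the intrinsics and any distortion apply to the point x, -y, -z); pixel columns grow to the right and rows downward; lengths in m; the calibration is good to about 2 mm. A picture is of the moment at which its call begins. camera_info takes no time and is no camera call.
- bot.job_done(): hands the job in; it is judged then, once.
The state is a dict: "clock": time; "joint_pos": joint angles; "joint_vel": joint speeds; "tau": joint torques, N m; "eef_pos": TCP position; "tool_rot": TCP orientation; "ft_force": force on the tool from outside, world axes, zero at the start; "ft_torque": the same for the moment, N m; "grip_width": finger opening in m; "grasp_force": force on a finger pad.
Only numpy, scipy, OpenCV 4.12 (cv2) and the standard library are available. Lean on these libraries where they do the work, as an engineer would, in place of code of your own. Each camera call takes 0.05 s, during which the arm holds its last target. There are 200 camera calls.

## Working session

There is one attempt and no reset: what is moved stays moved. The work goes in short steps, Python scripts to look and compute and a tool call to move; the robot and the scene stay as the last step left them, time stands still between calls to the robot, and variables do not carry over. Pictures are saved under pics/ and viewed, at most 10 in all, crops included, and the job is handed in when it is done.

Besides the shell and the picture viewer there is one more tool, called after "Emit:" as name(argument=value, ...), one argument or row to a line, values as JSON. step_arm: Moves the arm, as the interface text tells. Scaled input: -1 to 1 covers 0.5 m each way for a shift and pi/4 rad each way for a turn. Its arguments: {"type":"object","properties":{"targets":{"type":"string"}},"required":["targets"]}

```bash
mkdir -p pics; ls
python3 - <<'E'
from workcell import bot
import cv2
for n in("top","side"):
    cv2.imwrite(f"pics/{n}0.png",bot.camera(n)[:,:,::-1]); print(n,bot.camera_info(n))
o=bot.get_obs();print(o)
E
```

```text
pics
top {'vertical_fov': 46.641182956390125, 'cx': 320.69640442248925, 'cy': 199.36923057874455, 'pose': array([[-0.010388  ,  0.99229173, -0.1234877 ,  0.4738242 ],
       [-0.99993874, -0.00983652,  0.00507474, -0.01789291],
       [ 0.00382093,  0.12353285,  0.99233313,  1.38851999],
       [ 0.        ,  0.        ,  0.        ,  1.        ]])}
side {'vertical_fov': 50.911101117268295, 'cx': 316.15899512081415, 'cy': 199.93981282392048, 'pose': array([[ 0.96425825,  0.17779431, -0.19645664,  0.3325794 ],
       [-0.26456729,  0.60549213, -0.75058872, -1.0755201 ],
       [-0.01449746,  0.77573737,  0.63088934,  0.98662252],
       [ 0.        ,  0.        ,  0.        ,  1.        ]])}
{'clock': 0.1, 'joint_pos': array([ 1.20500915e+00,  2.41343554e-01,  3.84370417e-03,  1.33520403e+00,
       -3.19681879e-05,  1.57079384e+00]), 'joint_vel': array([-0.00052254, -0.0007582 ,  0.002526  , -0.00132371, -0.00029277,
       -0.00113542]), 'tau': array([-2.46921891e-04, -3.73138297e+01,  2.53009862e+01,  1.08578833e-02,
       -9.27419336e-06, -1.91834567e-05]), 'eef_pos': array([0.17864568, 0.46638092, 0.23049321]), 'tool_rot': array([ 1.81874338e-01,  9.83321318e-01, -9.40774974e-04, -1.57752229e-04]), 'ft_force': array([ 0.63790339, -0.71733154, -0.49697735]), 'ft_torque': array([ 0.00710968,  0.02347372, -0.04861093]), 'grasp_force': 0.0, 'grip_width': 0.08514409442815761}
```

View pics/top0.png

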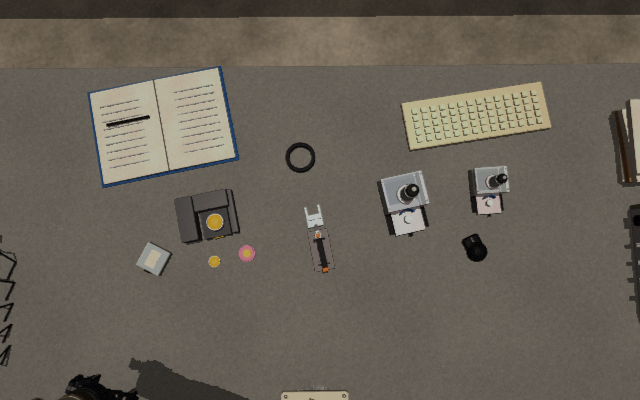

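View pics/side0.png

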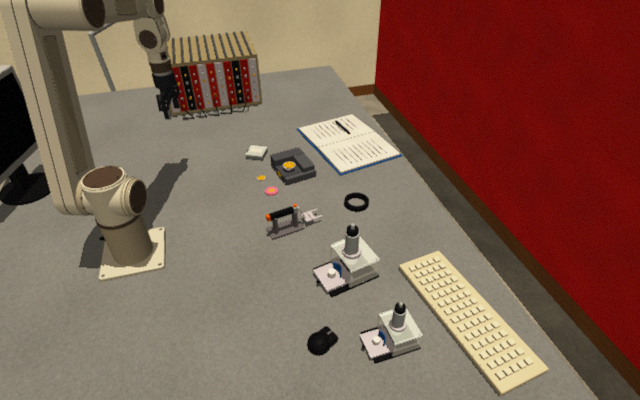

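Top view: source on the stand at (215,222), lifter (319,245) with the fork up at (314,213), and the large counter's tray at about (408,220). The tape, mouse and case are clear of these. Next I'll zoom in.

```bash
cat > h.py <<'E'
from workcell import bot
import numpy as np, cv2
def cam(n):
    i=bot.camera_info(n); return 200/np.tan(np.radians(i["vertical_fov"])/2),i["cx"],i["cy"],i["pose"]
def ray(n,u,v,z):
    f,cx,cy,T=cam(n); d=T[:3,:3]@np.array([(u-cx)/f,-(v-cy)/f,-1]); o=T[:3,3]
    return o+d*(z-o[2])/d[2]
def proj(n,p):
    f,cx,cy,T=cam(n); q=T[:3,:3].T@(np.asarray(p)-T[:3,3]); return cx+f*q[0]/-q[2], cy-f*q[1]/-q[2]
def crop(im,x0,y0,x1,y1,s):
    c=cv2.resize(im[y0:y1,x0:x1],None,fx=s,fy=s,interpolation=cv2.INTER_CUBIC)
    for x in range(x0,x1,10): cv2.line(c,(int((x-x0+.5)*s),0),(int((x-x0+.5)*s),6 if x%50 else 14),(0,255,0),1)
    for y in range(y0,y1,10): cv2.line(c,(0,int((y-y0+.5)*s)),(6 if y%50 else 14,int((y-y0+.5)*s)),(0,255,0),1)
    return c
E
python3 - <<'E'
from h import *
t=cv2.imread("pics/top0.png");s=cv2.imread("pics/side0.png")
cv2.imwrite("pics/a.png",crop(t,170,180,330,280,5))
b=np.hstack([crop(t,370,160,440,240,5),crop(s,300,215,390,295,5)])
cv2.imwrite("pics/b.png",b)
cv2.imwrite("pics/c.png",crop(s,255,145,335,245,6))
def blob(im,n,box,lo,hi,z):
    x0,y0,x1,y1=box;m=cv2.inRange(cv2.cvtColor(im[y0:y1,x0:x1],cv2.COLOR_BGR2HSV),lo,hi)
    k,_,st,c=cv2.connectedComponentsWithStats(m)
    for i in range(1,k):
        if st[i,4]>5:
            u,v=c[i]+[x0,y0];print(n,st[i],round(u,1),round(v,1),ray(n,u,v,z).round(4))
print("yellow");blob(t,"top",(170,180,260,280),(15,120,80),(32,255,255),.05);blob(s,"side",(260,140,330,200),(15,120,80),(32,255,255),.05)
print("orange");blob(t,"top",(300,200,335,280),(3,150,100),(15,255,255),.085);blob(s,"side",(255,190,335,245),(3,150,100),(15,255,255),.085)
print("blue");blob(t,"top",(370,160,440,240),(95,90,30),(125,255,255),.046);blob(s,"side",(300,215,390,295),(95,90,30),(125,255,255),.046)
E
```

```text
yellow
top [ 37  35  15  14 172] 214.3 221.5 [0.5789 0.2831 0.05  ]
top [43 56 11  3 13] 217.6 237.1 [0.5341 0.2728 0.05  ]
top [73 69  8  8 52] 246.4 252.8 [0.4884 0.1897 0.05  ]
top [39 76 11 11 87] 213.9 261.2 [0.4653 0.2822 0.05  ]
side [24 21 11  7 62] 288.8 164.2 [0.5798 0.2851 0.05  ]
side [17 31  4  6 14] 278.7 173.7 [0.5286 0.233  0.05  ]
side [ 0 35  5  6 25] 261.7 177.2 [0.462  0.2288 0.05  ]
side [ 9 49  5  3 13] 271.0 190.0 [0.4813 0.1407 0.05  ]
orange
top [17 34  3  4 10] 318.0 235.2 [ 0.5349 -0.0159  0.085 ]
top [23 67  6  5 22] 325.3 269.1 [ 0.4405 -0.0352  0.085 ]
side [38 14  4  3  9] 294.7 204.9 [ 0.5371 -0.0079  0.085 ]
side [11 24  5  7 28] 267.8 217.1 [ 0.4393 -0.044   0.085 ]
blue
top [30 49 15  5 23] 406.5 210.2 [ 0.6066 -0.274   0.046 ]
side [33 47  9 15 55] 337.4 267.2 [ 0.6024 -0.2788  0.046 ]
```

View pics/a.png

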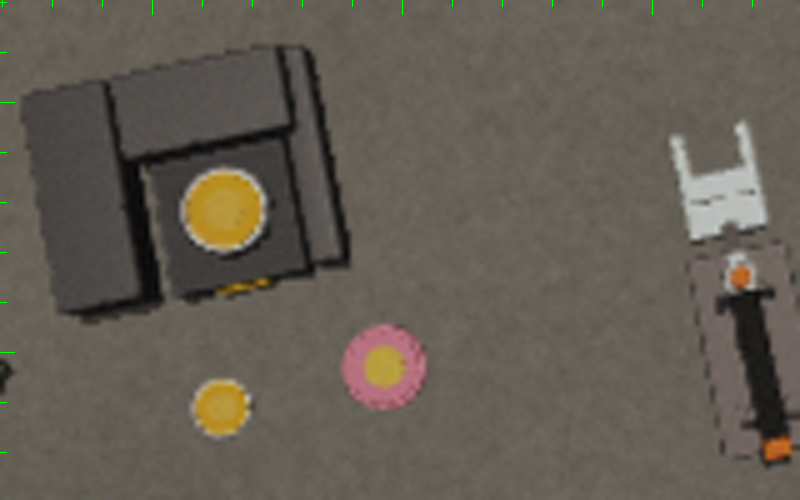

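View pics/b.png

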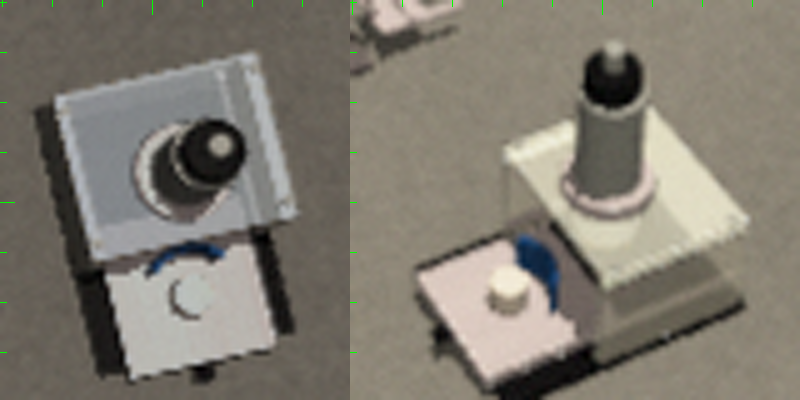

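View pics/c.png

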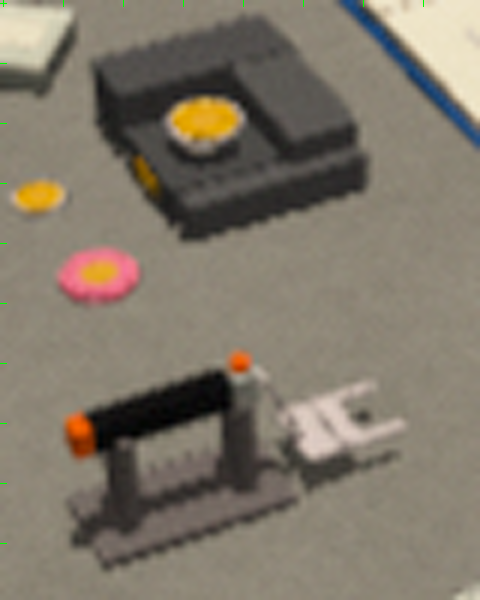

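Run:
```python
from h import *
def show(l,n,pts,z,x0,y0,s=5):
    P=[ray(n,x0+a/s-.5,y0+b/s-.5,z)[:2] for a,b in pts]
    print(l,*[p.round(4) for p in P]); return P
def hd(a,b): d=b-a; return round(float(np.degrees(np.arctan2(d[1],d[0]))),2)
A=(170,180)
P=show("handle rear/screw","top",[(776,449),(740,276)],.085,*A);print(hd(*P))
P=show("tips","top",[(677,137),(742,124)],.023,*A);print("perp",hd(P[1],P[0])-90)
Q=show("platerear","top",[(692,240),(767,225)],.023,*A);print(hd(Q[1],Q[0])-90, hd((Q[0]+Q[1])/2,(P[0]+P[1])/2))
P=show("stand front","top",[(180,298),(313,272)],.03,*A);print(hd(P[1],P[0])-90)
P=show("brick+x front edge","top",[(128,160),(293,128)],.05,*A);print(hd(P[1],P[0])-90)
P=show("brick+x back","top",[(25,95),(280,45)],.05,*A);print(hd(P[1],P[0])-90)
P=show("brick+y inner side","top",[(107,82),(158,298)],.05,*A);print(hd(P[1],P[0]))
B=(370,160)
P=show("tray front","top",[(131,380),(277,345)],.02,*B);print(hd(P[1],P[0])-90,(P[0]+P[1])/2)
show("post","top",[(188,298)],.038,*B)
P=show("roof","top",[(57,97),(253,55),(297,215),(100,262)],.083,*B);print(hd(P[1],P[0])-90,hd(P[2],P[3])-90,hd(P[3],P[0]),hd(P[2],P[1]),sum(P)/4)
S=(300-70,215)
P=show("S tray front","side",[(415,268),(490,388)],.02,*S);print(hd(P[1],P[0])-90,(P[0]+P[1])/2)
show("S post","side",[(507,280)],.038,*S)
C=(255,145)
P=show("S rear,screw","side",[(80,435),(240,360)],.085,*C,6);print(hd(*P))
P=show("S tips","side",[(372,385),(403,425)],.023,*C,6);print(hd(P[1],P[0])-90)
show("S source","side",[(205,120)],.05,*C,6)
print("knob/px",[proj("top",p) for p in([.55,-.28,.02],[.6,-.28,.02])])
```

```text
handle rear/screw [ 0.4401 -0.0337] [ 0.5363 -0.0146]
11.23
tips [0.6218 0.0221] [ 0.6291 -0.0164]
perp 10.810000000000002
platerear [0.5607 0.0137] [ 0.5691 -0.0306]
10.739999999999995 10.57
stand front [0.5294 0.3124] [0.5438 0.2351]
10.519999999999996
brick+x front edge [0.6086 0.3392] [0.6263 0.244 ]
10.530000000000001
brick+x back [0.6471 0.3999] [0.6751 0.2523]
10.709999999999994
brick+y inner side [0.6543 0.3525] [0.5287 0.3202]
14.43
tray front [ 0.5347 -0.2447] [ 0.5544 -0.3316]
12.799999999999997 [ 0.54455177 -0.28815692]
post [ 0.5813 -0.2765]
roof [ 0.6934 -0.1969] [ 0.7167 -0.3097] [ 0.6243 -0.3313] [ 0.5986 -0.2188]
11.64 12.840000000000003 12.97 13.15 [ 0.6582617  -0.26418615]
S tray front [ 0.536  -0.2391] [ 0.5539 -0.339 ]
10.159999999999997 [ 0.54493531 -0.28908726]
S post [ 0.5822 -0.2789]
S rear,screw [ 0.4395 -0.0433] [ 0.5371 -0.0057]
21.04
S tips [0.6208 0.0233] [ 0.6286 -0.0163]
11.069999999999993
S source [0.5787 0.2833]
knob/px [(np.float64(407.4902587860031), np.float64(230.1760476634532)), (np.float64(406.9252395468568), np.float64(213.29661170949845))]
```

Both views agree, so I have my estimates:
- **Lifter:** origin at about (.509, -.020), heading 10.9°, fork shift about -6 mm.
- **Source:** at (.579, .283), heading 10.6°.
- **Nest:** at about (.582, -.277), heading about 12.4°.

Now I'll move above the lifter.

Emit:
step_arm(
  targets="1 0.654 -0.973 -0.16 0 0 0.708;1 0.654 -0.973 -0.16 0 0 0.708;1 0.654 -0.973 -0.16 0 0 0.708;1 0.654 -0.973 -0.16 0 0 0.708;1 0.654 -0.973 -0.16 0 0 0.708;1 0.654 -0.973 -0.16 0 0 0.708;1 0.654 -0.973 -0.16 0 0 0.708;1 0.654 -0.973 -0.16 0 0 0.708;1 0.654 -0.973 -0.16 0 0 0.708;1 0.654 -0.973 -0.16 0 0 0.708",
)

```text
clock: 0.93
eef_pos: [0.3985, 0.1396, 0.1774]
tool_rot: [-0.095, 0.995, 0.0, -0.0]
ft_force: [0.0, 1.3, 0.4]
grip_width: 0.0851
grasp_force: 0.0
```

Emit:
step_arm(
  targets="1 0 0 0 0 0 0",
)

```text
clock: 1.02
eef_pos: [0.4006, 0.1355, 0.1766]
tool_rot: [-0.09, 0.996, -0.002, -0.0]
ft_force: [-1.1, 0.3, 0.9]
grip_width: 0.0853
grasp_force: 0.0
```

Emit:
step_arm(
  targets="1 0.211 -0.311 0 0 0 0;1 0.211 -0.311 0 0 0 0;1 0.211 -0.311 0 0 0 0;1 0.211 -0.311 0 0 0 0;1 0.211 -0.311 0 0 0 0;1 0.211 -0.311 0 0 0 0;1 0.211 -0.311 0 0 0 0;1 0.211 -0.311 0 0 0 0",
)

```text
clock: 1.68
eef_pos: [0.5027, -0.0133, 0.1773]
tool_rot: [-0.095, 0.995, 0.0, -0.001]
ft_force: [-0.4, -0.4, 0.3]
grip_width: 0.0853
grasp_force: 0.0
```

Run:
```python
from h import *
from scipy.spatial.transform import Rotation as R
o=bot.get_obs();print(o["eef_pos"].round(4),o["tool_rot"].round(4),R.from_quat(o["tool_rot"]).as_matrix().round(4),bot.grip_point_offset,o["ft_force"])
```

```text
[ 0.5027 -0.0133  0.1773] [-9.510e-02  9.955e-01  4.000e-04 -9.000e-04] [[-9.819e-01 -1.894e-01 -1.900e-03]
 [-1.894e-01  9.819e-01  5.000e-04]
 [ 1.700e-03  9.000e-04 -1.000e+00]] 0.0187 [-0.42911998 -0.37494665  0.33866661]
```

Emit:
step_arm(
  targets="1 0.007 -0.014 0 0 0 0;1 0.007 -0.014 -0.06 0 0 0;1 0.007 -0.014 -0.12 0 0 0;1 0.007 -0.014 -0.18 0 0 0;1 0.007 -0.014 -0.22 0 0 0;1 0.007 -0.014 -0.24 0 0 0;1 0.007 -0.014 -0.24 0 0 0;1 0.007 -0.014 -0.24 0 0 0",
)

```text
clock: 2.35
eef_pos: [0.5071, -0.0205, 0.0582]
tool_rot: [-0.096, 0.995, -0.0, -0.0]
ft_force: [0.5, 0.1, -0.1]
grip_width: 0.0854
grasp_force: 0.0
```

Run:
```python
from h import *
print(bot.get_obs()["eef_pos"],bot.get_obs()["ft_force"])
cv2.imwrite("pics/d.png",np.hstack([crop(cv2.cvtColor(bot.camera(n),4),*b,4) for n,b in(("top",(270,190,370,290)),("side",(240,150,340,250)))]))
```

```text
[ 0.50712423 -0.02048115  0.05823103] [ 0.54607331  0.12682934 -0.14525602]
```

View pics/d.png

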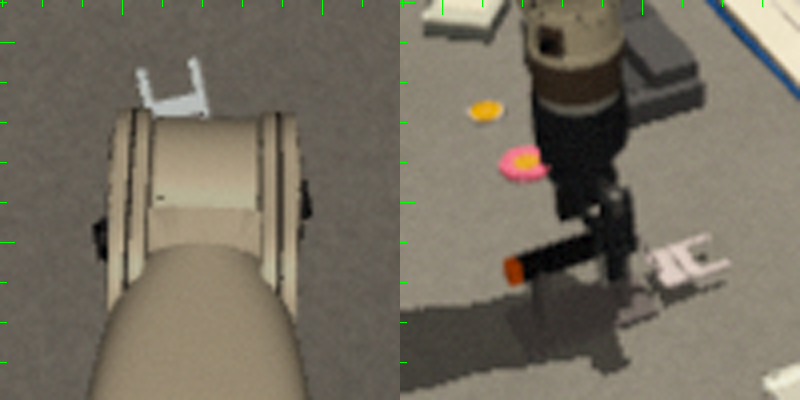

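The fingers straddle the handle between the uprights and touch nothing; the fork is at top (313,212). Closing now.

Emit:
step_arm(
  targets="-1 -0.003 0 -0.003 0 0 0;-1 -0.003 0 -0.003 0 0 0;-1 -0.003 0 -0.003 0 0 0;-1 -0.003 0 -0.003 0 0 0;-1 -0.003 0 -0.003 0 0 0;-1 -0.003 0 -0.003 0 0 0;-1 -0.003 0 -0.003 0 0 0;-1 -0.003 0 -0.003 0 0 0;-1 -0.003 0 -0.003 0 0 0;-1 -0.003 0 -0.003 0 0 0",
)

```text
clock: 3.28
eef_pos: [0.5059, -0.021, 0.0567]
tool_rot: [-0.095, 0.995, -0.0, 0.0]
ft_force: [-0.6, -0.5, 4.6]
grip_width: 0.0153
grasp_force: 59.0
```

Emit:
step_arm(
  targets="-1 0 0 0 0 0 0;-1 0 0 0 0 0 0",
)

```text
clock: 3.45
eef_pos: [0.5058, -0.021, 0.0567]
tool_rot: [-0.095, 0.995, -0.0, 0.0]
ft_force: [-0.9, 1.1, 5.5]
grip_width: 0.0149
grasp_force: 59.1
```

Emit:
step_arm(
  targets="-1 0 0 0.01 0 0 0;-1 0 0 0.03 0 0 0;-1 0 0 0.08 0 0 0;-1 0 0 0.14 0 0 0;-1 0 0 0.19 0 0 0;-1 -0.02 0.06 0.19 0 0 0;-1 -0.05 0.14 0.19 0 0 0;-1 -0.08 0.22 0.19 0 0 0;-1 -0.11 0.3 0.19 0 0 0;-1 -0.14 0.38 0.19 0 0 0",
)

```text
clock: 4.28
eef_pos: [0.4359, 0.1663, 0.1518]
tool_rot: [-0.094, 0.996, 0.0, 0.0]
ft_force: [0.7, 1.2, -1.4]
grip_width: 0.0152
grasp_force: 58.7
```

Emit:
step_arm(
  targets="-1 -0.02 0.08 0 0 0 0;-1 -0.04 0.14 0 0 0 0;-1 -0.052 0.166 0 0 0 0;-1 -0.052 0.166 0 0 0 0;-1 -0.052 0.166 0 0 0 0",
)

```text
clock: 4.7
eef_pos: [0.4105, 0.2486, 0.1514]
tool_rot: [-0.096, 0.995, -0.0, -0.0]
ft_force: [-0.3, 0.2, -1.7]
grip_width: 0.015
grasp_force: 58.8
```

Run:
```python
from h import *
o=bot.get_obs();print(o["eef_pos"],o["ft_force"],o["tool_rot"],o["grip_width"])
t,s=[cv2.cvtColor(bot.camera(n),4) for n in("top","side")]
cv2.imwrite("pics/e.png",np.hstack([crop(t,180,180,260,280,5),crop(s,240,120,320,220,5)]))
```

```text
[0.41045696 0.24855003 0.15141169] [-0.25031879  0.21505737 -1.65103836] [-9.61442977e-02  9.95367329e-01 -3.57363402e-04 -1.61317106e-04] 0.014968223401952647
```

View pics/e.png

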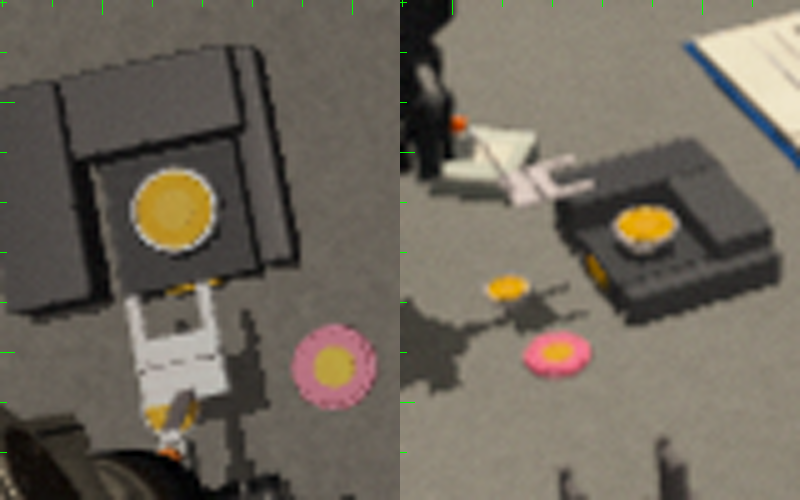

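Run:
```python
from h import *
def r(n,x0,y0,pts,z): return np.array([ray(n,x0+a/5-.5,y0+b/5-.5,z)[:2] for a,b in pts])
tcp=np.array([.41046,.24855])
for z in(.1177,):
    P=r("top",180,180,[(132,298),(206,285)],z);L=r("top",180,180,[(137,375),(222,360)],z);Q=r("top",180,180,[(145,405),(228,390)],z)
    S=r("side",240,120,[(175,158),(192,184)],z)
    for p in(P,L,Q,S):
        d=p[0]-p[1];m=p.mean(0)-tcp;print(p.round(4).tolist(),np.degrees(np.arctan2(d[1],d[0]))-90,np.degrees(np.arctan2(m[1],m[0])),np.linalg.norm(m))
print(r("top",180,180,[(174,210)],.05),r("side",240,120,[(247,222)],.05))
```

```text
[[0.5258, 0.29], [0.5325, 0.2497]] 9.409898064200803 10.175822752173126 0.12059950582146527
[[0.4841, 0.2864], [0.4917, 0.2404]] 9.406620701136035 10.858799298217178 0.07882531530580764
[[0.4678, 0.2818], [0.4755, 0.2369]] 9.624275792266985 9.980481724060134 0.0621304943042201
[[0.5284, 0.2896], [0.5338, 0.2501]] 7.803698294770356 10.017161754701968 0.12248110105660881
[[0.57904   0.2831626]] [[0.58052527 0.28715829]]
```

Emit:
step_arm(
  targets="-1 0 0.008 -0.03 0 0 0;-1 0 0.008 -0.08 0 0 0;-1 0 0.008 -0.125 0 0 0;-1 0 0.008 -0.15 0 0 0;-1 0 0.008 -0.157 0 0 0;-1 0 0.008 -0.157 0 0 0;-1 0 0.008 -0.157 0 0 0",
)

```text
clock: 5.38
eef_pos: [0.4118, 0.2515, 0.0734]
tool_rot: [-0.094, 0.996, 0.0, 0.0]
ft_force: [0.5, 0.3, -0.7]
grip_width: 0.0151
grasp_force: 58.8
```

Run:
```python
from h import *
o=bot.get_obs();print(o["eef_pos"],o["ft_force"])
t,s=[cv2.cvtColor(bot.camera(n),4) for n in("top","side")]
cv2.imwrite("pics/f.png",np.hstack([crop(t,180,200,240,270,6),crop(s,250,130,320,200,6)]))
```

```text
[0.41181523 0.25154467 0.07341321] [ 0.54951223  0.27440617 -0.72923717]
```

View pics/f.png

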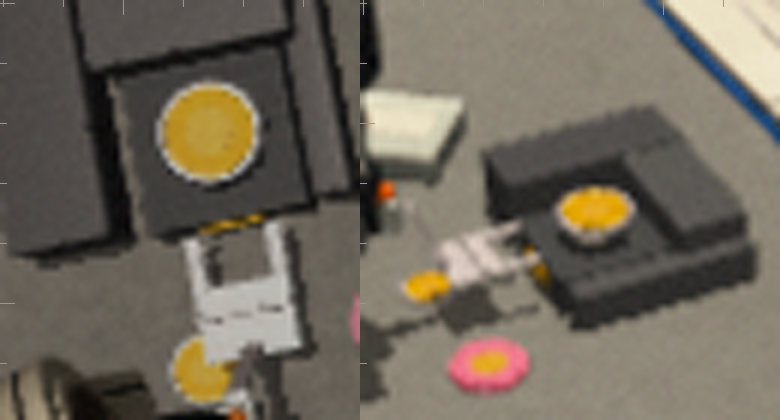

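Run:
```python
from h import *
def r(n,x0,y0,pts,z): return np.array([ray(n,x0+a/6-.5,y0+b/6-.5,z)[:2] for a,b in pts])
tcp=np.array([.4118,.2515])
P=r("top",180,200,[(191,242),(275,228)],.04);T=r("side",250,130,[(160,232),(175,260)],.04)
a=r("top",180,200,[(209,131)],.05)[0];b=r("side",250,130,[(235,209)],.05)[0]
u=np.array([np.cos(.185),np.sin(.185)]);w=np.array([-u[1],u[0]])
for p,s in((P,a),(T,b)):
    d=p[0]-p[1];m=p.mean(0);print(p.round(4).tolist(),s,np.degrees(np.arctan2(d[1],d[0]))-90,"tcp->tip",(m-tcp)@u,(m-tcp)@w,"tip->src",(s-m)@u,(s-m)@w)
```

```text
[[0.5267, 0.293], [0.5331, 0.2526]] [0.57952131 0.28307506] 8.899438839915192 tcp->tip 0.12000316286635254 -0.0007452594329241281 tip->src 0.05066431378641802 0.0009297791830430482
[[0.5285, 0.2869], [0.5317, 0.2528]] [0.57898379 0.28445253] 5.382643197468667 tcp->tip 0.11961281481032861 -0.003711615719411376 tip->src 0.05077969324376132 0.005348977589754968
```

Emit:
step_arm(
  targets="-1 0.005 0.004 0 0 0 0;-1 0.02 0.007 0 0 0 0;-1 0.04 0.011 0 0 0 0;-1 0.06 0.015 0 0 0 0;-1 0.08 0.019 0 0 0 0;-1 0.095 0.021 0 0 0 0;-1 0.107 0.024 0 0 0 0;-1 0.114 0.025 0 0 0 0;-1 0.114 0.025 0 0 0 0;-1 0.114 0.025 0 0 0 0",
)

```text
clock: 6.32
eef_pos: [0.4678, 0.2645, 0.0727]
tool_rot: [-0.095, 0.995, -0.0, -0.0]
ft_force: [-0.5, -0.2, -1.8]
grip_width: 0.0149
grasp_force: 58.8
```

Run:
```python
from h import *
o=bot.get_obs();print(o["eef_pos"],o["ft_force"])
t,s=[cv2.cvtColor(bot.camera(n),4) for n in("top","side")]
cv2.imwrite("pics/g.png",np.hstack([crop(t,190,200,240,260,8),crop(s,260,140,310,200,8)]))
```

```text
[0.46782595 0.26445662 0.07266355] [-0.50093865 -0.1671359  -1.84866859]
```

View pics/g.png

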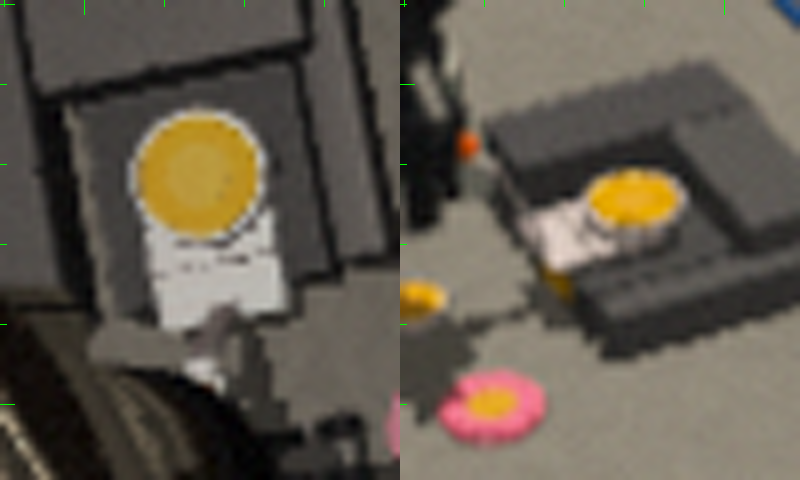

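Emit:
step_arm(
  targets="-1 0.004 0.0007 0 0 0 0;-1 0.004 0.0007 0.003 0 0 0;-1 0.004 0.0007 0.006 0 0 0;-1 0.004 0.0007 0.009 0 0 0;-1 0.004 0.0007 0.012 0 0 0;-1 0.004 0.0007 0.015 0 0 0;-1 0.004 0.0007 0.018 0 0 0;-1 0.004 0.0007 0.021 0 0 0;-1 0.004 0.0007 0.024 0 0 0;-1 0.004 0.0007 0.024 0 0 0",
)

```text
clock: 7.25
eef_pos: [0.4702, 0.265, 0.0852]
tool_rot: [-0.095, 0.995, 0.0, 0.0]
ft_force: [0.8, 0.0, -0.7]
grip_width: 0.0151
grasp_force: 58.7
```

Run:
```python
from h import *
o=bot.get_obs();print(o["eef_pos"],o["ft_force"])
t,s=[cv2.cvtColor(bot.camera(n),4) for n in("top","side")]
cv2.imwrite("pics/i.png",np.hstack([crop(t,190,200,240,260,8),crop(s,260,140,310,200,8)]))
```

```text
[0.47024109 0.26501391 0.08518874] [ 0.76917575  0.00142537 -0.74022767]
```

View pics/i.png

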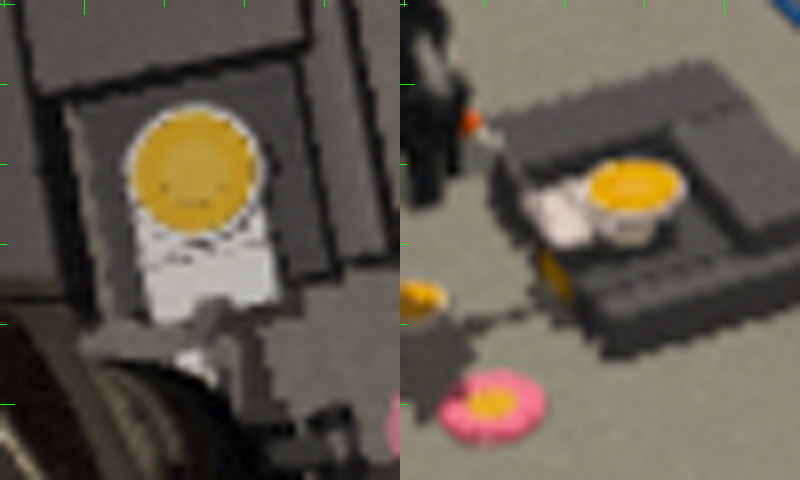

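The source lies on the fork, lifted about 8 mm: yellow at top (195,168), lip just behind it. That was the tenth picture, so from here I measure numerically. Lifting and carrying.

Emit:
step_arm(
  targets="-1 0 0 0.006 0 0 0;-1 0 0 0.018 0 0 0;-1 0 0 0.034 0 0 0;-1 0 0 0.052 0 0 0;-1 0 0 0.07 0 0 0;-1 0 0 0.088 0 0 0;-1 0 0 0.106 0 0 0;-1 0 0 0.122 0 0 0;-1 0 0 0.134 0 0 0;-1 0 0 0.14 0 0 0",
)

```text
clock: 8.18
eef_pos: [0.4705, 0.2652, 0.1562]
tool_rot: [-0.095, 0.995, 0.0, 0.001]
ft_force: [0.7, -0.4, -1.6]
grip_width: 0.0149
grasp_force: 58.7
```

Emit:
step_arm(
  targets="-1 -0.006 0 0 0 0 0;-1 -0.018 0 0 0 0 0;-1 -0.032 0 0 0 0 0;-1 -0.048 -0.006 0 0 0 0;-1 -0.064 -0.018 0 0 0 0;-1 -0.08 -0.036 0 0 0 0;-1 -0.094 -0.058 0 0 0 0;-1 -0.104 -0.084 0 0 0 0;-1 -0.11 -0.112 0 0 0 0;-1 -0.112 -0.142 0 0 0 0",
)

```text
clock: 9.02
eef_pos: [0.4125, 0.193, 0.1545]
tool_rot: [-0.096, 0.995, -0.0, -0.0]
ft_force: [-0.5, -0.4, -1.4]
grip_width: 0.0151
grasp_force: 58.7
```

Emit:
step_arm(
  targets="-1 0 -0.032 0 0 0 0.004;-1 0 -0.064 0 0 0 0.008;-1 0 -0.096 0 0 0 0.012;-1 0 -0.128 0 0 0 0.016;-1 0 -0.16 0 0 0 0.02;-1 0 -0.192 0 0 0 0.024;-1 0 -0.224 0 0 0 0.028;-1 0 -0.256 0 0 0 0.032;-1 0 -0.288 0 0 0 0.036;-1 0 -0.32 0 0 0 0.04",
)

```text
clock: 9.85
eef_pos: [0.4131, 0.0328, 0.1546]
tool_rot: [-0.111, 0.994, -0.0, -0.0]
ft_force: [0.6, -0.7, -2.3]
grip_width: 0.015
grasp_force: 58.7
```

Emit:
step_arm(
  targets="-1 0 -0.032 0 0 0 0;-1 0 -0.064 0 0 0 0;-1 0 -0.096 0 0 0 0;-1 0 -0.128 0 0 0 0;-1 0 -0.16 0 0 0 0;-1 0 -0.192 0 0 0 0;-1 0 -0.224 0 0 0 0;-1 0 -0.256 0 0 0 0;-1 0 -0.288 0 0 0 0;-1 0 -0.32 0 0 0 0",
)

```text
clock: 10.68
eef_pos: [0.413, -0.1269, 0.1546]
tool_rot: [-0.11, 0.994, 0.0, -0.0]
ft_force: [-0.4, -1.0, -2.0]
grip_width: 0.0154
grasp_force: 58.7
```

Emit:
step_arm(
  targets="-1 0 -0.032 0 0 0 0;-1 0 -0.064 0 0 0 0;-1 0 -0.096 0 0 0 0;-1 0 -0.128 0 0 0 0;-1 0 -0.16 0 0 0 0;-1 0 -0.188 0 0 0 0;-1 0 -0.212 0 0 0 0;-1 0 -0.23 0 0 0 0;-1 0 -0.242 0 0 0 0;-1 0 -0.25 0 0 0 0",
)

```text
clock: 11.52
eef_pos: [0.4138, -0.2516, 0.1547]
tool_rot: [-0.11, 0.994, 0.0, -0.0]
ft_force: [0.4, 0.6, -1.4]
grip_width: 0.0148
grasp_force: 58.7
```

```bash
cat >> h.py <<'E'
from scipy.spatial.transform import Rotation as R
def yel(n,im,box,z):
    x0,y0,x1,y1=box;m=cv2.inRange(cv2.cvtColor(im[y0:y1,x0:x1],cv2.COLOR_RGB2HSV),(15,120,80),(32,255,255))
    k,_,st,c=cv2.connectedComponentsWithStats(m)
    for i in range(1,k):
        if st[i,4]>30: print("Y",n,st[i],(c[i]+[x0,y0]).round(1),ray(n,*(c[i]+[x0,y0]),z).round(4))
def st():
    o=bot.get_obs();r=R.from_quat(o["tool_rot"]).as_matrix();print(o["clock"],o["eef_pos"].round(4),o["ft_force"].round(2),o["grip_width"].round(4),"head",np.degrees(np.arctan2(r[1,1],r[0,1])).round(2)-90,"z",r[:,2].round(4));return o
E
python3 - <<'E'
from h import *
o=st();z=o["eef_pos"][2]+.0183-.052+.006
for n in("top","side"):
    im=bot.camera(n);cv2.imwrite(f"pics/j{n}.png",im[:,:,::-1]);yel(n,im,(260,150,440,330),z)
E
```

```text
Traceback (most recent call last):
  File "h.py", line 22, in st
    o=bot.get_obs();r=R.from_quat(o["tool_rot"]).as_matrix();print(o["clock"],o["eef_pos"].round(4),o["ft_force"].round(2),o["grip_width"].round(4),"head",np.degrees(np.arctan2(r[1,1],r[0,1])).round(2)-90,"z",r[:,2].round(4));return o
                                                                                                                           ^^^^^^^^^^^^^^^^^^^^^
AttributeError: 'float' object has no attribute 'round'
```

```bash
sed -i 's/o\["grip_width"\].round(4)/round(o["grip_width"],4)/' h.py
python3 - <<'E'
from h import *
o=st();z=o["eef_pos"][2]+.0183-.052+.006
for n in("top","side"):
    im=bot.camera(n);cv2.imwrite(f"pics/j{n}.png",im[:,:,::-1]);yel(n,im,(260,150,440,330),z)
E
```

```text
11.5167 [ 0.4138 -0.2516  0.1547] [ 0.43  0.61 -1.44] 0.0148 head 12.670000000000002 z [-2.e-04  2.e-04 -1.e+00]
Y top [130  81  15  16 193] [397.  238.4] [ 0.522  -0.2303  0.127 ]
Y side [ 39  87  15  11 123] [306.3 241.8] [ 0.5223 -0.2297  0.127 ]
```

Emit:
step_arm(
  targets="-1 0 -0.008 0 0 0 0;-1 0 -0.024 0 0 0 0;-1 0 -0.044 0 0 0 0;-1 0 -0.066 0 0 0 0;-1 0.003 -0.086 0 0 0 0;-1 0.003 -0.104 0 0 0 0;-1 0.003 -0.116 0 0 0 0;-1 0.003 -0.122 0 0 0 0;-1 0.003 -0.122 -0.006 0 0 0;-1 0.003 -0.122 -0.018 0 0 0",
)

```text
clock: 12.45
eef_pos: [0.4159, -0.3124, 0.1461]
tool_rot: [-0.11, 0.994, -0.0, 0.001]
ft_force: [0.2, -0.4, -1.2]
grip_width: 0.0154
grasp_force: 58.7
```

Emit:
step_arm(
  targets="-1 0 0 -0.016 0 0 0;-1 0 0 -0.034 0 0 0;-1 0 0 -0.054 0 0 0;-1 0 0 -0.074 0 0 0;-1 0 0 -0.094 0 0 0;-1 0 0 -0.112 0 0 0;-1 0 0 -0.126 0 0 0;-1 0 0 -0.136 0 0 0;-1 0 0 -0.14 0 0 0;-1 0 0 -0.14 0 0 0",
)

```text
clock: 13.28
eef_pos: [0.4153, -0.3119, 0.0753]
tool_rot: [-0.111, 0.994, 0.0, -0.0]
ft_force: [-0.0, -0.6, -1.6]
grip_width: 0.0153
grasp_force: 58.7
```

Run:
```python
from h import *
o=st();z=o["eef_pos"][2]-.0337+.006
for n in("top","side"):
    im=bot.camera(n);cv2.imwrite(f"pics/k{n}.png",im[:,:,::-1]);yel(n,im,(260,150,440,330),z)
# fence: optimise nest pose against blue pixels (upper edge arc + wall sampled) by centroid in both views
t=cv2.imread("pics/top0.png");s=cv2.imread("pics/side0.png")
from scipy.optimize import least_squares
C={}
for n,im,b in(("top",t,(370,160,440,240)),("side",s,(300,215,390,295))):
    x0,y0,x1,y1=b;m=cv2.inRange(cv2.cvtColor(im[y0:y1,x0:x1],cv2.COLOR_BGR2HSV),(95,80,25),(130,255,255));v,u=np.nonzero(m);C[n]=(u.mean()+x0,v.mean()+y0,np.ptp(u)+1,np.ptp(v)+1)
print(C)
# predicted: visible blue = top ring + inner wall (z 38..46 approx)
def pred(n,p,h):
    q=[];
    for a in np.radians(np.linspace(-50,50,41)):
        for r,z in[(25.5,z) for z in np.linspace(20,46,14)]+[(r,46) for r in(26.5,27.5,28.5,29.5)]:
            q.append(proj(n,[p[0]+r/1e3*np.cos(a+h),p[1]+r/1e3*np.sin(a+h),z/1e3]))
    q=np.array(q);return q.min(0),q.max(0)
for p in([.582,-.2785],[.580,-.280]):
  for n in C: print(p,n,pred(n,p,np.radians(12.5)))
for n in C:
    im,b=(t,(370,160,440,240)) if n=="top" else (s,(300,215,390,295));x0,y0,x1,y1=b
    m=cv2.inRange(cv2.cvtColor(im[y0:y1,x0:x1],cv2.COLOR_BGR2HSV),(95,80,25),(130,255,255));v,u=np.nonzero(m);print(n,u.min()+x0,v.min()+y0,u.max()+x0,v.max()+y0)
```

```text
13.2833 [ 0.4153 -0.3119  0.0753] [-0.01 -0.64 -1.57] 0.0153 head 12.700000000000003 z [-7.e-04  5.e-04 -1.e+00]
Y top [146  82  15  15 174] [413.2 238.8] [ 0.5234 -0.2904  0.0476]
Y side [ 46 119  15  12 134] [312.8 275.1] [ 0.5242 -0.289   0.0476]
{'top': (np.float64(406.625), np.float64(210.20833333333334), np.int64(15), np.int64(5)), 'side': (np.float64(337.35714285714283), np.float64(267.14285714285717), np.int64(9), np.int64(15))}
[0.582, -0.2785] top (array([398.85999516, 208.52987423]), array([414.19640266, 215.4715036 ]))
[0.582, -0.2785] side (array([332.29641396, 261.30804228]), array([340.81909997, 276.85179628]))
[0.58, -0.28] top (array([399.38714961, 209.20828565]), array([414.7357131 , 216.13952123]))
[0.58, -0.28] side (array([331.81084993, 261.80286465]), array([340.32954844, 277.3709263 ]))
top 400 209 414 213
side 333 262 341 276
```

Emit:
step_arm(
  targets="-1 0.005 -0.002 0 0 0 0;-1 0.015 -0.002 0 0 0 0;-1 0.03 0.001 0 0 0 0;-1 0.045 0.005 0 0 0 0;-1 0.06 0.008 0 0 0 0;-1 0.075 0.012 0 0 0 0;-1 0.087 0.015 0 0 0 0;-1 0.096 0.017 0 0 0 0;-1 0.102 0.018 0 0 0 0;-1 0.102 0.018 0 0 0 0",
)

```text
clock: 14.22
eef_pos: [0.4673, -0.3029, 0.0757]
tool_rot: [-0.111, 0.994, -0.0, 0.0]
ft_force: [-0.8, -0.0, -1.5]
grip_width: 0.0152
grasp_force: 58.7
```

Run:
```python
from h import *
o=st();z=o["eef_pos"][2]-.0337+.006
for n in("top","side"):
    im=bot.camera(n);yel(n,im,(260,150,440,330),z)
```

```text
14.2167 [ 0.4673 -0.3029  0.0757] [-0.78 -0.   -1.5 ] 0.0152 head 12.75 z [ 2.e-04 -1.e-04 -1.e+00]
Y top [143  64  14  15 167] [409.6 220.6] [ 0.5761 -0.2816  0.048 ]
Y side [ 62 114  15  11 131] [328.9 269.1] [ 0.5754 -0.2803  0.048 ]
```

Emit:
step_arm(
  targets="-1 0.003 0.0007 0 0 0 0;-1 0.006 0.0014 -0.001 0 0 0;-1 0.008 0.0018 -0.002 0 0 0;-1 0.009 0.002 -0.002 0 0 0;-1 0.01 0.0022 -0.002 0 0 0;-1 0.01 0.0022 -0.002 0 0 0",
)

```text
clock: 14.82
eef_pos: [0.4716, -0.302, 0.0748]
tool_rot: [-0.111, 0.994, -0.0, 0.0]
ft_force: [-0.7, -0.4, -1.1]
grip_width: 0.0151
grasp_force: 58.7
```

Emit:
step_arm(
  targets="-1 0.001 0.0002 0 0 0 0;-1 0.002 0.0004 0 0 0 0;-1 0.002 0.0004 0 0 0 0",
)

```text
clock: 15.07
eef_pos: [0.4726, -0.3018, 0.0748]
tool_rot: [-0.111, 0.994, -0.0, 0.0]
ft_force: [-0.2, -0.1, -1.3]
grip_width: 0.0149
grasp_force: 58.7
```

Emit:
step_arm(
  targets="-1 0.001 0.0002 0 0 0 0;-1 0.002 0.0004 0 0 0 0;-1 0.002 0.0004 0 0 0 0",
)

```text
clock: 15.32
eef_pos: [0.4736, -0.3016, 0.0748]
tool_rot: [-0.111, 0.994, -0.0, 0.0]
ft_force: [0.1, -0.7, -1.8]
grip_width: 0.0147
grasp_force: 58.7
```

Emit:
step_arm(
  targets="-1 0.001 0.0002 0 0 0 0;-1 0.002 0.0004 0 0 0 0;-1 0.002 0.0004 0 0 0 0",
)

```text
clock: 15.57
eef_pos: [0.4747, -0.3014, 0.0748]
tool_rot: [-0.111, 0.994, -0.0, 0.0]
ft_force: [0.1, -0.2, -1.6]
grip_width: 0.0156
grasp_force: 58.7
```

Emit:
step_arm(
  targets="-1 0.001 0.0002 0 0 0 0;-1 0.002 0.0004 0 0 0 0;-1 0.003 0.0007 0 0 0 0;-1 0.003 0.0007 0 0 0 0",
)

```text
clock: 15.9
eef_pos: [0.4755, -0.3012, 0.0746]
tool_rot: [-0.11, 0.994, -0.0, -0.001]
ft_force: [-2.0, -0.9, -1.9]
grip_width: 0.0152
grasp_force: 58.7
```

Emit:
step_arm(
  targets="-1 0.001 0.0002 0 0 0 0;-1 0.002 0.0004 0 0 0 0;-1 0.003 0.0007 0 0 0 0;-1 0.003 0.0007 0 0 0 0",
)

```text
clock: 16.23
eef_pos: [0.4771, -0.3008, 0.0746]
tool_rot: [-0.11, 0.994, -0.0, -0.001]
ft_force: [-3.2, -1.7, -1.9]
grip_width: 0.0146
grasp_force: 58.6
```

Run:
```python
from h import *
o=st();z=o["eef_pos"][2]-.0337+.006
for n in("top","side"):
    im=bot.camera(n);yel(n,im,(260,150,440,330),z)
```

```text
16.2333 [ 0.4771 -0.3008  0.0746] [-3.23 -1.73 -1.89] 0.0146 head 12.680000000000007 z [-1.e-03 -2.e-04 -1.e+00]
Y top [142  61  15  15 168] [408.8 217.5] [ 0.5852 -0.2797  0.0469]
Y side [ 65 113  15  11 130] [331.9 268.1] [ 0.5855 -0.2783  0.0469]
```

Emit:
step_arm(
  targets="-1 -0.0012 -0.0003 0 0 0 0;-1 -0.0024 -0.0005 0 0 0 0;-1 -0.0024 -0.0005 0 0 0 0;-1 -0.0024 -0.0005 -0.002 0 0 0;-1 -0.0024 -0.0005 -0.004 0 0 0;-1 -0.0024 -0.0005 -0.006 0 0 0;-1 -0.0024 -0.0005 -0.006 0 0 0",
)

```text
clock: 16.92
eef_pos: [0.4767, -0.3006, 0.0717]
tool_rot: [-0.111, 0.994, 0.0, 0.0]
ft_force: [-0.6, -0.1, -1.4]
grip_width: 0.0149
grasp_force: 58.7
```

Emit:
step_arm(
  targets="-1 0 0 -0.002 0 0 0;-1 0 0 -0.004 0 0 0;-1 0 0 -0.006 0 0 0;-1 0 0 -0.006 0 0 0",
)

```text
clock: 17.25
eef_pos: [0.4765, -0.3008, 0.0686]
tool_rot: [-0.111, 0.994, 0.0, 0.0]
ft_force: [-0.1, 0.2, -1.5]
grip_width: 0.015
grasp_force: 58.7
```

Run:
```python
from h import *
o=st()
for n in("top","side"):
    im=bot.camera(n);yel(n,im,(260,150,440,330),.044)
```

```text
17.25 [ 0.4765 -0.3008  0.0686] [-0.15  0.21 -1.51] 0.015 head 12.709999999999994 z [ 2.e-04  3.e-04 -1.e+00]
Y top [142  61  14  14 167] [408.6 217.5] [ 0.5855 -0.2798  0.044 ]
Y side [ 65 113  15  12 133] [332.1 268.7] [ 0.586  -0.2782  0.044 ]
```

Emit:
step_arm(
  targets="-1 0 0 -0.003 0 0 0;-1 0 0 -0.006 0 0 0;-1 0 0 -0.009 0 0 0;-1 0 0 -0.012 0 0 0;-1 0 0 -0.012 0 0 0;-1 0 0 -0.012 0 0 0;-1 0 0 -0.012 0 0 0",
)

```text
clock: 17.93
eef_pos: [0.4763, -0.3009, 0.0628]
tool_rot: [-0.111, 0.994, 0.0, -0.0]
ft_force: [-0.6, -0.2, -0.9]
grip_width: 0.015
grasp_force: 58.7
```

Run:
```python
from h import *
o=st()
for n in("top","side"):
    im=bot.camera(n);cv2.imwrite(f"pics/m{n}.png",im[:,:,::-1]);yel(n,im,(260,150,440,330),.044)
    # fence extents vs disc now
    b=(370,160,440,240) if n=="top" else (300,215,390,295);x0,y0,x1,y1=b
    m=cv2.inRange(cv2.cvtColor(im[y0:y1,x0:x1],cv2.COLOR_RGB2HSV),(95,80,25),(130,255,255));v,u=np.nonzero(m);print(n,u.min()+x0,v.min()+y0,u.max()+x0,v.max()+y0)
```

```text
17.9333 [ 0.4763 -0.3009  0.0628] [-0.56 -0.2  -0.89] 0.015 head 12.700000000000003 z [-0.  0. -1.]
Y top [142  61  14  14 167] [408.6 217.5] [ 0.5855 -0.2798  0.044 ]
top 400 208 414 213
Y side [ 65 113  15  12 133] [332.1 268.7] [ 0.586  -0.2782  0.044 ]
side 334 262 341 275
```

Emit:
step_arm(
  targets="-1 0.002 0.0004 0 0 0 0;-1 0.004 0.0009 0 0 0 0;-1 0.006 0.0013 0 0 0 0;-1 0.008 0.0017 0 0 0 0;-1 0.01 0.0021 0 0 0 0;-1 0.012 0.0026 0 0 0 0;-1 0.0147 0.0032 0 0 0 0;-1 0.0176 0.0038 0 0 0 0;-1 0.0215 0.0047 0 0 0 0;-1 0.0264 0.0058 0 0 0 0",
)

```text
clock: 18.87
eef_pos: [0.4896, -0.2981, 0.0628]
tool_rot: [-0.111, 0.994, -0.0, -0.0]
ft_force: [-4.2, -1.1, 0.6]
grip_width: 0.0151
grasp_force: 58.9
```

Run:
```python
from h import *
o=st()
for n in("top","side"):
    im=bot.camera(n);cv2.imwrite(f"pics/n{n}.png",im[:,:,::-1]);yel(n,im,(260,150,440,330),.044)
```

```text
18.8667 [ 0.4896 -0.2981  0.0628] [-4.23 -1.06  0.59] 0.0151 head 12.689999999999998 z [-3.e-04 -1.e-04 -1.e+00]
Y top [141  58  14  14 158] [407.8 214.1] [ 0.5955 -0.2778  0.044 ]
Y side [ 69 112  14  11 127] [335.4 267.2] [ 0.5973 -0.2755  0.044 ]
```

Emit:
step_arm(
  targets="-1 0.0059 0.0013 0 0 0 0;-1 0.0127 0.0028 0 0 0 0;-1 0.0195 0.0043 0 0 0 0;-1 0.0264 0.0058 0 0 0 0;-1 0.0332 0.0072 0 0 0 0;-1 0.04 0.0087 0 0 0 0;-1 0.0469 0.0102 0 0 0 0;-1 0.0537 0.0117 0 0 0 0;-1 0.0606 0.0132 0 0 0 0;-1 0.0674 0.0147 0 0 0 0",
)

```text
clock: 19.8
eef_pos: [0.5236, -0.2907, 0.0628]
tool_rot: [-0.111, 0.994, -0.0, 0.0]
ft_force: [-2.3, -1.8, 0.7]
grip_width: 0.0151
grasp_force: 58.9
```

Emit:
step_arm(
  targets="-1 0.005 0.0011 0 0 0 0;-1 0.01 0.0022 0 0 0 0;-1 0.014 0.0031 0 0 0 0;-1 0.017 0.0037 0 0 0 0;-1 0.02 0.0044 0 0 0 0;-1 0.023 0.005 0 0 0 0;-1 0.026 0.0057 0 0 0 0;-1 0.028 0.0061 0 0 0 0;-1 0.028 0.0061 0 0 0 0",
)

```text
clock: 20.55
eef_pos: [0.5375, -0.2876, 0.0628]
tool_rot: [-0.111, 0.994, 0.0, 0.0]
ft_force: [-2.3, -1.7, -0.0]
grip_width: 0.0155
grasp_force: 58.8
```

Emit:
step_arm(
  targets="-1 0.001 0.0002 0 0 0 0;-1 0.002 0.0004 0 0 0 0;-1 0.003 0.0007 0 0 0 0;-1 0.004 0.0009 0 0 0 0;-1 0.005 0.0011 0 0 0 0;-1 0.006 0.0013 0 0 0 0",
)

```text
clock: 21.05
eef_pos: [0.5403, -0.287, 0.0628]
tool_rot: [-0.111, 0.994, -0.0, 0.0]
ft_force: [-2.5, -1.9, 1.3]
grip_width: 0.0151
grasp_force: 58.9
```

Emit:
step_arm(
  targets="-1 0.001 0.0002 0 0 0 0;-1 0.002 0.0004 0 0 0 0;-1 0.003 0.0007 0 0 0 0",
)

```text
clock: 21.3
eef_pos: [0.5416, -0.2867, 0.0628]
tool_rot: [-0.111, 0.994, -0.0, -0.0]
ft_force: [-4.5, -1.1, 1.2]
grip_width: 0.0151
grasp_force: 59.0
```

Emit:
step_arm(
  targets="-1 0.001 0.0002 0 0 0 0;-1 0.002 0.0004 0 0 0 0;-1 0.003 0.0007 0 0 0 0",
)

```text
clock: 21.55
eef_pos: [0.5418, -0.2866, 0.0629]
tool_rot: [-0.11, 0.994, -0.0, -0.001]
ft_force: [-7.6, -2.5, 4.2]
grip_width: 0.015
grasp_force: 59.4
```

Emit:
step_arm(
  targets="-1 0.0004 0.0001 0 0 0 0;-1 0.0008 0.0002 0 0 0 0;-1 0.0008 0.0002 0 0 0 0",
)

```text
clock: 21.8
eef_pos: [0.5418, -0.2865, 0.0629]
tool_rot: [-0.11, 0.994, -0.0, -0.002]
ft_force: [-7.8, -1.4, 4.2]
grip_width: 0.0145
grasp_force: 59.4
```

Run:
```python
from h import *
o=st()
im=bot.camera("top");cv2.imwrite("pics/otop.png",im[:,:,::-1])
im=bot.camera("side");cv2.imwrite("pics/oside.png",im[:,:,::-1])
for n in("top","side"): yel(n,cv2.imread(f"pics/o{n}.png")[:,:,::-1].copy(),(260,150,440,330),.044)
a=cv2.imread("pics/side0.png").astype(int);b=im[:,:,::-1].astype(int)
# tray front edge row profile along tray -x axis (z=.02, y offset -30 mm), bright->dark transition
u=np.array([np.cos(.218),np.sin(.218)]);w=np.array([-u[1],u[0]]);n0=np.array([.5825,-.2795])
for off in(-.03,-.038):
  for nm,I in(("before",a),("after",b)):
    v=[]
    for s in np.arange(-.06,.06,.004):
        p=n0+u*s+w*off;x,y=proj("side",[*p,.02]);v.append(int(cv2.getRectSubPix(I.astype(np.float32).mean(2).astype(np.float32),(1,1),(x,y))[0,0]))
    print(off,nm,v)
```

```text
21.8 [ 0.5418 -0.2865  0.0629] [-7.84 -1.35  4.24] 0.0145 head 12.650000000000006 z [-3.5e-03 -6.0e-04 -1.0e+00]
-0.03 before [131, 128, 128, 96, 70, 145, 205, 206, 206, 204, 206, 205, 205, 204, 203, 204, 204, 204, 204, 205, 195, 137, 102, 101, 99, 99, 101, 107, 112, 96]
-0.03 after [64, 64, 63, 65, 64, 37, 16, 16, 18, 18, 18, 19, 19, 20, 18, 19, 15, 19, 16, 15, 15, 67, 101, 104, 102, 103, 102, 113, 130, 129]
-0.038 before [133, 134, 128, 84, 80, 152, 203, 203, 202, 202, 202, 202, 202, 203, 202, 201, 202, 201, 202, 200, 194, 142, 99, 97, 100, 107, 116, 121, 107, 96]
-0.038 after [66, 65, 67, 66, 66, 44, 18, 19, 19, 18, 20, 21, 21, 18, 17, 20, 21, 20, 17, 17, 25, 74, 99, 103, 103, 107, 119, 127, 126, 126]
```

Emit:
step_arm(
  targets="-1 0.0006 0.0001 0 0 0 0;-1 0.001 0.0002 0 0 0 0;-1 0.001 0.0002 0 0 0 0;-1 0.001 0.0002 0 0 0 0",
)

```text
clock: 22.23
eef_pos: [0.5419, -0.2866, 0.0629]
tool_rot: [-0.11, 0.994, -0.0, -0.002]
ft_force: [-8.8, -2.7, 5.6]
grip_width: 0.0151
grasp_force: 59.4
```

Emit:
step_arm(
  targets="-1 0 0 0 0 0 0",
)

```text
clock: 22.32
eef_pos: [0.5419, -0.2865, 0.0629]
tool_rot: [-0.11, 0.994, -0.0, -0.002]
ft_force: [-9.2, -2.3, 4.2]
grip_width: 0.0146
grasp_force: 59.4
```

Emit:
step_arm(
  targets="-1 0 0 0 0 0 0;-1 0 0 0 0 0 0;-1 0 0 0 0 0 0;-1 0 0 0 0 0 0;-1 0 0 0 0 0 0;-1 0 0 0 0 0 0;-1 0 0 0 0 0 0;-1 0 0 0 0 0 0",
)

```text
clock: 22.98
eef_pos: [0.5418, -0.2865, 0.0629]
tool_rot: [-0.11, 0.994, -0.0, -0.002]
ft_force: [-9.3, -3.0, 4.2]
grip_width: 0.0151
grasp_force: 59.4
```

Emit:
step_arm(
  targets="-1 -0.001 -0.0002 0 0 0 0;-1 -0.002 -0.0004 0 0 0 0;-1 -0.004 -0.0009 0 0 0 0;-1 -0.008 -0.0017 0 0 0 0;-1 -0.016 -0.0035 0 0 0 0;-1 -0.026 -0.0056 0 0 0 0;-1 -0.038 -0.0082 0 0 0 0;-1 -0.052 -0.0112 0 0 0 0;-1 -0.066 -0.0142 0 0 0 0;-1 -0.08 -0.0172 0 0 0 0",
)

```text
clock: 23.82
eef_pos: [0.5033, -0.2947, 0.0628]
tool_rot: [-0.111, 0.994, 0.0, 0.0]
ft_force: [0.3, 0.1, -1.4]
grip_width: 0.0152
grasp_force: 58.7
```

Emit:
step_arm(
  targets="-1 -0.014 -0.003 0 0 0 0;-1 -0.03 -0.0065 0 0 0 0;-1 -0.05 -0.0108 0 0 0 0;-1 -0.07 -0.015 0 0 0 0;-1 -0.09 -0.0194 0 0 0 0;-1 -0.11 -0.0237 0 0 0 0;-1 -0.13 -0.028 0 0 0 0;-1 -0.15 -0.0323 0 0 0 0;-1 -0.17 -0.0366 0 0 0 0;-1 -0.17 -0.0366 0 0 0 0",
)

```text
clock: 24.65
eef_pos: [0.4167, -0.3131, 0.0627]
tool_rot: [-0.11, 0.994, 0.0, -0.001]
ft_force: [-0.8, 0.2, -1.4]
grip_width: 0.0148
grasp_force: 58.7
```

Run:
```python
from h import *
o=st()
a=cv2.imread("pics/top0.png")[:,:,::-1]
u=np.array([np.cos(.218),np.sin(.218)]);w=np.array([-u[1],u[0]]);n0=np.array([.5825,-.2795])
for n in("top","side"):
    im=bot.camera(n);cv2.imwrite(f"pics/p{n}.png",im[:,:,::-1])
    for nm,I in(("before",cv2.imread(f"pics/{n}0.png")),("after",im)):
      for off in((-.03,.03) if n=="top" else(.03,.038)):
        g=I.astype(np.float32).mean(2)
        print(n,nm,off,[int(cv2.getRectSubPix(g,(1,1),proj(n,[*(n0+u*s+w*off),.02]))[0,0]) for s in np.arange(-.06,.06,.004)])
for n in("top","side"): 
    im=cv2.imread(f"pics/p{n}.png")[:,:,::-1]
    hs=cv2.cvtColor(im.copy(),cv2.COLOR_RGB2HSV)[150:330,300:440]
    m=cv2.inRange(hs,(14,60,40),(34,255,255));k,_,s,c=cv2.connectedComponentsWithStats(m)
    for i in range(1,k):
        if s[i,4]>5:print(n,s[i]+[300,150,0,0,0],ray(n,*(c[i]+[300,150]),.044))
```

```text
24.65 [ 0.4167 -0.3131  0.0627] [-0.77  0.19 -1.4 ] 0.0148 head 12.599999999999994 z [-1.8e-03  7.0e-04 -1.0e+00]
top before -0.03 [94, 96, 98, 98, 96, 76, 173, 180, 179, 179, 180, 180, 179, 179, 180, 180, 180, 177, 181, 179, 170, 97, 85, 113, 156, 160, 159, 155, 119, 54]
top before 0.03 [94, 94, 96, 96, 97, 114, 178, 183, 182, 183, 181, 181, 181, 180, 181, 182, 180, 182, 182, 182, 178, 103, 84, 78, 155, 161, 162, 162, 150, 135]
top after -0.03 [95, 98, 98, 99, 97, 97, 84, 31, 21, 22, 23, 24, 22, 25, 22, 22, 24, 23, 23, 25, 19, 12, 74, 115, 160, 163, 162, 159, 123, 56]
top after 0.03 [92, 96, 81, 98, 98, 101, 96, 38, 26, 27, 27, 25, 24, 25, 23, 26, 29, 25, 27, 25, 27, 14, 65, 81, 159, 165, 163, 163, 164, 163]
side before 0.03 [131, 131, 128, 105, 85, 139, 198, 203, 202, 202, 203, 203, 204, 203, 202, 204, 205, 204, 204, 203, 183, 88, 42, 47, 58, 73, 93, 100, 65, 55]
side before 0.038 [129, 132, 131, 131, 121, 139, 196, 203, 200, 202, 203, 202, 200, 201, 200, 203, 200, 202, 198, 201, 190, 127, 75, 73, 92, 100, 98, 95, 55, 53]
side after 0.03 [191, 194, 192, 193, 167, 67, 14, 18, 21, 19, 18, 17, 17, 18, 18, 17, 20, 20, 19, 14, 21, 72, 100, 104, 102, 101, 101, 103, 101, 103]
side after 0.038 [139, 136, 137, 134, 131, 68, 17, 18, 16, 20, 20, 19, 15, 19, 21, 17, 19, 20, 20, 14, 15, 51, 98, 101, 102, 105, 101, 103, 103, 111]
top [420 266  20  64 527] [ 0.33915163 -0.3432602   0.044     ]
side [398 150  42  53 954] [1.0792943  0.11049118 0.044     ]
side [430 150   9   9  26] [1.16425137 0.1976569  0.044     ]
side [ 399  250   41   71 1441] [ 0.83048771 -0.38832388  0.044     ]
side [344 263  13   4  21] [ 0.64276504 -0.27746213  0.044     ]
```

The tray is under the roof and was held at its stop at about 10 N. Returning the lifter to its rest.

Emit:
step_arm(
  targets="-1 0 0 0.03 0 0 0;-1 0 0 0.08 0 0 0;-1 0 0 0.14 0 0 0;-1 0 0 0.18 0 0 0;-1 0 0.03 0.19 0 0 -0.01;-1 0 0.08 0.19 0 0 -0.02;-1 0 0.14 0.19 0 0 -0.03;-1 0 0.2 0.19 0 0 -0.04;-1 0 0.26 0.19 0 0 -0.04;-1 0.02 0.32 0.19 0 0 -0.04",
)

```text
clock: 25.58
eef_pos: [0.4281, -0.1514, 0.1579]
tool_rot: [-0.095, 0.996, 0.0, -0.0]
ft_force: [0.9, 0.3, -1.9]
grip_width: 0.0149
grasp_force: 58.8
```

Emit:
step_arm(
  targets="-1 0.04 0.06 0 0 0 0;-1 0.08 0.12 0 0 0 0;-1 0.11 0.18 0 0 0 0;-1 0.14 0.22 0 0 0 0;-1 0.15 0.25 0 0 0 0;-1 0.158 0.264 0 0 0 0;-1 0.158 0.264 0 0 0 0;-1 0.158 0.264 0 0 0 0",
)

```text
clock: 26.25
eef_pos: [0.5081, -0.021, 0.1577]
tool_rot: [-0.095, 0.995, -0.0, -0.0]
ft_force: [-0.1, 0.1, -0.8]
grip_width: 0.015
grasp_force: 58.8
```

Run:
```python
from h import *
o=st();print(((np.array([.5058,-.021,.0567])-o["eef_pos"])/.5).round(4))
```

```text
26.25 [ 0.5081 -0.021   0.1577] [-0.13  0.11 -0.81] 0.015 head 10.950000000000003 z [-5.e-04 -5.e-04 -1.e+00]
[-0.0045  0.     -0.2019]
```

Emit:
step_arm(
  targets="-1 -0.0045 0 -0.02 0 0 0;-1 -0.0045 0 -0.06 0 0 0;-1 -0.0045 0 -0.1 0 0 0;-1 -0.0045 0 -0.135 0 0 0;-1 -0.0045 0 -0.16 0 0 0;-1 -0.0045 0 -0.178 0 0 0;-1 -0.0045 0 -0.19 0 0 0;-1 -0.0045 0 -0.196 0 0 0;-1 -0.0045 0 -0.2 0 0 0;-1 -0.0045 0 -0.2 0 0 0",
)

```text
clock: 27.08
eef_pos: [0.5061, -0.0213, 0.0581]
tool_rot: [-0.095, 0.995, -0.0, 0.0]
ft_force: [-0.0, 0.1, -1.3]
grip_width: 0.0149
grasp_force: 58.8
```

Emit:
step_arm(
  targets="-1 0 0 -0.001 0 0 0;-1 0 0 -0.002 0 0 0;-1 0 0 -0.002 0 0 0",
)

```text
clock: 27.33
eef_pos: [0.5063, -0.0209, 0.0573]
tool_rot: [-0.095, 0.995, -0.0, 0.0]
ft_force: [-0.1, 0.2, -0.3]
grip_width: 0.015
grasp_force: 58.8
```

Just touching the rest; I'll lower by the last bit, open, and rise.

Emit:
step_arm(
  targets="-1 0 0 -0.001 0 0 0;-1 0 0 -0.001 0 0 0;-0.6 0 0 -0.001 0 0 0;-0.3 0 0 -0.001 0 0 0;1 0 0 -0.001 0 0 0;1 0 0 -0.001 0 0 0;1 0 0 -0.001 0 0 0;1 0 0 -0.001 0 0 0;1 0 0 -0.001 0 0 0;1 0 0 -0.001 0 0 0",
)

```text
clock: 28.17
eef_pos: [0.5059, -0.021, 0.0563]
tool_rot: [-0.095, 0.995, 0.0, -0.0]
ft_force: [0.2, 0.9, 0.6]
grip_width: 0.0856
grasp_force: 0.0
```

Emit:
step_arm(
  targets="1 0 0 0.01 0 0 0;1 0 0 0.04 0 0 0;1 0 0 0.1 0 0 0;1 0 0 0.17 0 0 0;1 0 0 0.24 0 0 0;1 0 0 0.28 0 0 0;1 -0.05 0 0.3 0 0 0;1 -0.13 0 0.3 0 0 0;1 -0.21 0 0.3 0 0 0;1 -0.25 0 0.3 0 0 0",
)

```text
clock: 29.0
eef_pos: [0.3766, -0.0209, 0.2064]
tool_rot: [-0.095, 0.995, 0.0, -0.001]
ft_force: [-1.2, -1.0, 0.3]
grip_width: 0.0853
grasp_force: 0.0
```

Run:
```python
from h import *
o=st()
im={n:bot.camera(n) for n in("top","side")}
for n in im: cv2.imwrite(f"pics/q{n}.png",im[n][:,:,::-1])
def blob(n,box,lo,hi,z):
    x0,y0,x1,y1=box;m=cv2.inRange(cv2.cvtColor(im[n][y0:y1,x0:x1],cv2.COLOR_RGB2HSV),lo,hi);k,_,s,c=cv2.connectedComponentsWithStats(m)
    for i in range(1,k):
        if s[i,4]>5:print(n,s[i],(c[i]+[x0,y0]).round(1),ray(n,*(c[i]+[x0,y0]),z).round(4))
blob("top",(300,200,335,280),(3,150,100),(15,255,255),.085);blob("side",(255,190,335,245),(3,150,100),(15,255,255),.085)
print("yellow");blob("side",(320,240,380,290),(14,60,40),(34,255,255),.044);blob("top",(380,160,440,220),(14,60,40),(34,255,255),.044)
print("blue");blob("side",(320,240,390,290),(90,60,25),(130,255,255),.046);blob("top",(380,160,440,220),(95,60,25),(130,255,255),.046)
```

```text
29.0 [ 0.3766 -0.0209  0.2064] [-1.2  -0.99  0.29] 0.0853 head 10.900000000000006 z [-2.6e-03  1.0e-04 -1.0e+00]
top [17 33  3  4 11] [318.1 234.6] [ 0.5364 -0.0162  0.085 ]
top [22 67  7  5 24] [325.2 268.9] [ 0.4412 -0.0352  0.085 ]
side [39 14  3  3  9] [295. 205.] [ 0.5381 -0.0088  0.085 ]
side [11 24  5  7 28] [268.2 217.1] [ 0.4406 -0.044   0.085 ]
yellow
side [24 22 13  5 23] [349.8 264.4] [ 0.6419 -0.2767  0.044 ]
blue
```

Run:
```python
from h import *
u=np.array([np.cos(.218),np.sin(.218)]);a=np.linspace(0,6.28,100)
def bb(n,c,r=.0215): q=np.array([proj(n,[c[0]+r*np.cos(t),c[1]+r*np.sin(t),.044]) for t in a]);return q.min(0).round(1),q.max(0).round(1)
im=cv2.imread("pics/mside.png")[:,:,::-1].copy();yel("side",im,(310,240,380,290),.044);print("ref at .5857,-.279",bb("side",[.5857,-.279]))
im=cv2.imread("pics/nside.png")[:,:,::-1].copy();yel("side",im,(310,240,380,290),.044)
for d in(.064,.067,.070,.073): print(d,bb("side",np.array([.5825,-.2795])+u*d))
im=cv2.imread("pics/qside.png")[:,:,::-1].copy()
h=cv2.cvtColor(im,cv2.COLOR_RGB2HSV)[256:276,336:366]
print("\n".join("".join("#" if 13<=p[0]<=35 and p[1]>50 and p[2]>50 else "." for p in r) for r in h))
```

```text
Y side [ 15  23  15  12 133] [332.1 268.7] [ 0.586  -0.2782  0.044 ]
ref at .5857,-.279 (array([324.8, 263.5]), array([339.3, 274.5]))
Y side [ 19  22  14  11 127] [335.4 267.2] [ 0.5973 -0.2755  0.044 ]
0.064 (array([342.5, 256.3]), array([356.8, 266.9]))
0.067 (array([343.3, 255.9]), array([357.6, 266.6]))
0.07 (array([344.2, 255.6]), array([358.5, 266.2]))
0.073 (array([345. , 255.3]), array([359.3, 265.8]))
..............................
..............................
..............................
.#............................
..............................
.......##.....................
........##...........#........
........###........###........
.........######.#####.........
..........##########..........
..........##.######...........
..............................
..............................
..............................
..............................
..............................
..............................
..............................
..............................
..............................
```

```bash
python3 -c "
from workcell import bot
print(bot.job_done())"
```

```text
the job is handed in; nothing more can be done
None
```

I've handed the job in, but it printed no verdict. The source is on the tray's post. The tray was held at its stop for over half a second at about 10–11 N; the last images put it 68 ± 3 mm in, so they can't confirm the 68.5 mm limit. The lifter is back in its rest to about 1 mm, and the arm is clear of everything.

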